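# Slide a wax block along the rail into the jig's corner pocket

### The arm

A 7-joint arm with a two-finger parallel gripper is mounted at the origin on a cart in front of the work surface, level with it; the furniture and walls round the work are solid. World frame = base frame: x ahead of the robot, y to its left, z up, the work surface at z = 0. Lengths are in m, angles in rad, forces in N, time in s.
With the tool pointing down it reaches from about 0.4 to 0.85 m from the base axis. Payload 10.4 kg.
Tool frame: the origin (TCP) lies midway between the tips of the shut fingers; the grasp point (between the pads) lies 19 mm behind it; z points along the fingers, y is the direction in which the jaws open and shut (so a half turn about z gives the same grasp; the last joint's range is limited). The gripper opens to 85 mm and grips with 20 to 120 N. Pads are 22 mm wide; open, the fingers measure 114 mm over their backs; the gripper's body (76 mm by 85 mm) begins 54 mm behind the grasp point. The pads swing forward as they close: fully open they stand 13 mm farther back than shut.
Start: joints at [-1.228, 0.332, -0.065, 1.46, 0.022, 1.35, -0.088], TCP at [0.224, 0.584, 0.21] pointing down, gripper open.
Joint ranges: [-2.6, 2.6], [-0.5, 2.12], [-1.47, 1.34], [0.16, 2.42], [-1.27, 4.41], [0.06, 2.06], [-2.6, 2.6]. Speed limits (rad/s): [2.22, 2.22, 2.79, 2.79, 3.14, 3.14, 3.14].

### API

Orientations are given as a unit quaternion [x, y, z, w].
In Python, from workcell import manip, camera, camera_info, workorder, nets gives the robot as it stands.
- The arm moves only by the tool apply_moves, never from a script. Its argument "commands" is a list of rows, each a list of 5 numbers: the shift along the tool's x, y, z in m, then the turn about the tool's z in degrees, then the gripper command: -1 is fully open, 1 is shut, values between are in proportion. A call has 1 to 5 rows; each row shifts and turns the pose as measured when the row begins, along the tool's axes as they then stand; what a row does not reach is not made up. A row lasts 1/12 s, in which the tool goes at most 41.7 mm and 7.16 degrees, less where a joint would pass 70% of its speed; a pose out of reach is approached as far as the arm can. A call is refused whole if a number of a shift passes 0.0417 or a number of a turn 7.16, either way. A call with a gripper value outside its range is refused whole. The fingers move at their own pace and stop on an object; "squeeze" is the grip in N (left out, the last holds). Time passes only in rows, so rows that do not move let the fingers close. It gives the time, the measured TCP pose, the force and the opening at its end, in the units of the state.
- manip.get_obs(): the state, without advancing time (a new reading comes with each control period).
- camera(name): name is "scene" or "top"; returns (picture, depth): 480x640x3 uint8, red, green, blue; 480x640 float32, m along the optical axis (not along the pixel's ray), 0 where there is no reading.
- camera_info(name): a dict with "camera_matrix" (3x3 intrinsics, pixels), "xyz" and "rotation" of the camera in the world. Camera axes: x right, y down, z forward; pixel columns grow to the right and rows downward; lengths in m; the calibration is good to about 2 mm. A picture is of the moment at which its call begins. camera_info takes no time and is no camera call.
- workorder.hand_in(): hands the job in, once; it reports no verdict.
Trained networks look in the newest picture that a camera, given by its name, has taken for a name from the list of things; names that differ only in an ending like _2 or _b are one class to them, and where a whole thing is asked for, a point or a joint stands for the part that bears it (a point fixed in the world has none). Each returns a list of dicts, best first, with "conf" (0 to 1); they miss things now and then, are a little off and sometimes report something else, mostly with a low value. They report only what shows in the picture. A call takes as long as a camera call. They do not tell look-alikes from the thing itself.
- nets.look_for(camera, thing): "rect" ([left, top, width, height] in pixels, round what is visible of it).
- nets.place_of(camera, thing): "xy" ([column, row] in pixels: a listed point, or the origin of a listed thing).
The state is a dict: "clock": time; "joint_pos": joint angles; "joint_velocities": joint speeds; "tau": joint torques, N m; "position": TCP position; "ee_rot": TCP orientation; "ft_force": force on the tool from outside, world axes, zero at the start; "torque": the same for the moment, N m; "grip_width": opening from 0.0 (shut) to 1.0 (fully open).
Only numpy, scipy, OpenCV 4.12 (cv2) and the standard library are available. Lean on these libraries where they do the work, as an engineer would, in place of code of your own. Each camera call takes 0.05 s, during which the arm holds its last target. There are 200 camera calls.

### The job

Without lifting it, use the fingertips to push the wax block on the metal jig until its long side lies flat against the dark rail, while it is still well clear of the corner pocket. Then slide it along the rail, keeping it against the rail all the way, into the pocket at the rail's end until it sits flush against both the rail and the end stop, and leave it there. Leave the things round the jig where they are.

Things in the scene. Friction and masses are not known exactly. Their poses are not given: they have to be found in the camera images.
- jig: Fixed trimming jig: flat aluminium plate 176 (x) x 256 (y) x 10 mm thick on the table. Origin at the centre of its underside; x points to its rail (away from the robot, within 0.4 rad), y along the rail, z up. Polished, slippery. A dark steel rail stands along its far side; the pocket is at the rail's -y end (right-hand, seen from the robot). The rest of the plate is empty but for the block.
- rail_face (a point): On the rail's inner face, midway along it, at the height of the plate's top (jig frame x = 66, y = 0, z = 10 mm); axes as the jig's. The rail is 16 mm wide, 240 mm long, 14 mm high above the plate. The end stop, as high, crosses its -y end: inner face at jig y = -100 mm, reaching from the rail to x = 13 mm.
- pocket (a point): Origin of the fully seated block (jig x = 47, y = -74, z = 10 mm, on the plate's top); jig's axes. The pocket is 43 mm wide, open to +y, between rail and a lip 8 mm high: lip's inner face at jig x = 23, outer 13 mm, from the stop to y = -69 mm, then flaring away from the rail to x = 5, y = -51 mm. The seated block's rear 21 mm stick out past the lip's straight part.
- block: Loose wax block on a slotted blue plastic cassette, about 60 g; the cassette slides easily on the jig (friction 0.25), the wax grips (0.6). Cassette 38 (x) x 52 (y) x 8 mm, cream wax 33 x 46 mm on it, 16 mm high in all; pink spot on top. Origin at the centre of its underside, y along its long side, z up. Starts flat on the plate, in front of the rail on the half away from the pocket, its y within 0.5 rad of the jig's.
- petri_dish: Empty clear petri dish, 88 mm across, 14 mm high, right of the jig, loose; origin at the centre of its underside.
- tweezers: Steel forceps lying right of the jig, 124 x 16 x 9 mm, loose; origin at the centre of the underside.
- slip_box: Small white carton 41 x 53 x 22 mm right of the jig, loose; origin at the centre of its underside.
- magnifier: Hand lens with a red handle, 148 x 62 x 13 mm, lying left of the jig, loose; origin at the centre of its underside.
- sample_jar: Specimen jar with a cream lid, 49 mm across, 68 mm high, right of the jig, loose; origin at the centre of its underside.
Not all that is in view belongs to the job. Leave any brown look-alike of the block alone.

How it is judged:
On the way:
1. the block lies flat against the rail (gap under 3 mm, within 0.08 rad of parallel) at least 50 mm short of its seat (x of block in the frame of pocket above -0.003 m and y of block in the frame of pocket above 0.05 m and angle between the y axis of block and the y axis of jig, either way round below 0.08 rad), for 0.2 s.
At the end, for the whole second after the job is handed in: the block rests flat on the plate in the pocket, within 2.5 mm of its seat against the rail and against the stop, parallel to the rail within 0.06 rad, at rest (x of block in the frame of pocket between -0.0025 and 0.003 m and y of block in the frame of pocket between -0.003 and 0.0025 m and z of block in the frame of pocket below 0.002 m and angle between block's own z axis and vertical below 0.05 rad and angle between the y axis of block and the y axis of jig, either way round below 0.06 rad and linear speed of block below 0.01 m/s); the robot touches nothing.
It fails at once if the block is lifted 6 mm or more off the plate (z of block in the frame of pocket above 0.006 m).
It fails at once if the block is tipped by more than 0.3 rad (angle between block's own z axis and vertical above 0.3 rad).
It fails at once if the block comes more than 8 mm off the rail within 45 mm of its seat, or past it (y of block in the frame of pocket below 0.045 m and x of block in the frame of pocket below -0.008 m).
It fails at once if the petri dish, tweezers, small carton, hand lens or specimen jar is moved by more than 15 mm (distance of any of petri_dish, tweezers, slip_box, magnifier, sample_jar from where it was at the start of the episode above 0.015 m).
It also fails if it takes over 54 s, if anything falls off the work surface, if the arm or the gripper's body presses on something with over 40 N, if the wrist force passes 120 N, or if a joint passes its speed limit or range.

## Working session

There is one attempt and no reset: what is moved stays moved. The work goes in short steps, Python scripts to look and compute and a tool call to move; the robot and the scene stay as the last step left them, time stands still between calls to the robot, and variables do not carry over. Pictures are saved under pics/ and viewed, about 8 in all and at most 12, crops included, and the job is handed in when it is done.

Besides the shell and the picture viewer there is one more tool, called after "Emit:" as a command line: name --pt "numbers of a row" for each row, then --argument value for the rest. apply_moves: Moves the arm, as the interface text tells. Its arguments: {"type":"object","properties":{"commands":{"type":"array","items":{"type":"array","items":{"type":"number"}}},"squeeze":{"type":"number"}},"required":["commands"]}

```bash
mkdir -p pics; cat > h.py <<'E'
import numpy as np, cv2
from scipy.spatial.transform import Rotation as R
from workcell import manip, camera, camera_info, workorder, nets
def cam(n):
    i=camera_info(n); K=np.array(i["camera_matrix"]); r=np.array(i["rotation"],float)
    r=r if r.shape==(3,3) else R.from_quat(r).as_matrix()
    return K,r,np.array(i["xyz"],float)
def ray_z(n,px,z):
    K,r,t=cam(n); d=r@np.linalg.inv(K)@np.array([px[0],px[1],1.0]); return t+d*(z-t[2])/d[2]
def cloud(n,D):
    K,r,t=cam(n); v,u=np.mgrid[:480,:640]; p=np.stack([u,v,np.ones_like(u)],-1)@np.linalg.inv(K).T*D[...,None]
    return p@r.T+t
def proj(n,P):
    K,r,t=cam(n); q=(np.atleast_2d(P)-t)@r@K.T; return q[:,:2]/q[:,2:]
E
python3 - <<'E'
from h import *
o=manip.get_obs(); print({k:np.round(v,3) for k,v in o.items()})
for n in ("scene","top"):
    im,D=camera(n); cv2.imwrite(f"pics/{n}0.png",im[...,::-1]); print(n,cam(n))
    for t in ("block","jig","rail_face","pocket"):
        print(t,nets.place_of(n,t)[:3], nets.look_for(n,t)[:3] if t in("block",) else "")
E
```

```text
{'clock': np.float64(0.0), 'joint_pos': array([-1.228,  0.333, -0.065,  1.461,  0.022,  1.35 , -0.088]), 'joint_velocities': array([ 0.001,  0.001, -0.001,  0.001,  0.001,  0.001, -0.   ]), 'tau': array([ 1.0000e-03, -6.2542e+01,  5.0000e-02, -3.9160e+01,  1.6000e-02,
        1.0000e-02, -0.0000e+00]), 'position': array([0.223, 0.583, 0.209]), 'ee_rot': array([ 0.182,  0.983, -0.001, -0.   ]), 'ft_force': array([-0.16 ,  0.416,  0.292]), 'torque': array([-0.003, -0.008,  0.073]), 'grip_width': np.float64(1.002)}
scene (array([[492.22121422,   0.        , 314.2473244 ],
       [  0.        , 492.22121422, 241.31772312],
       [  0.        ,   0.        ,   1.        ]]), array([[ 0.8385627 , -0.3763033 ,  0.393965  ],
       [-0.54440187, -0.60659319,  0.57937147],
       [ 0.02095709, -0.70031459, -0.71352665]]), array([ 0.07148978, -0.72426939,  0.85287241]))
block [{'xy': [282.2, 209.1], 'conf': 0.69}, {'xy': [251.3, 273.7], 'conf': 0.62}, {'xy': [228.6, 234.8], 'conf': 0.61}] [{'rect': [242.3, 264.4, 20.9, 22.2], 'conf': 0.68}, {'rect': [216.0, 225.7, 26.0, 21.6], 'conf': 0.55}, 
[... 265 characters left out ...]
     , 313.31276455],
       [  0.        , 462.96926445, 243.49364708],
       [  0.        ,   0.        ,   1.        ]]), array([[ 0.02110456, -0.99616186,  0.0849479 ],
       [-0.99949666, -0.01900936,  0.02539833],
       [-0.02368604, -0.08544117, -0.99606163]]), array([ 0.44612488, -0.06487483,  0.95262006]))
block [{'xy': [248.1, 241.8], 'conf': 0.93}, {'xy': [246.8, 316.0], 'conf': 0.8}, {'xy': [315.2, 323.7], 'conf': 0.67}] [{'rect': [232.6, 226.5, 33.3, 27.5], 'conf': 0.83}, {'rect': [299.7, 316.3, 29.8, 18.3], 'conf': 0.82}, {'rect': [237.0, 305.1, 21.3, 30.6], 'conf': 0.75}]
jig [] 
rail_face [{'xy': [283.2, 197.4], 'conf': 0.96}] 
pocket [{'xy': [323.3, 213.8], 'conf': 0.56}]
```

```bash
ls . pics
```

```text
.:
h.py
pics

pics:
scene0.png
top0.png
```

```bash
python3 - <<'E'
import cv2
a=cv2.imread("pics/top0.png")[130:370,160:460]; cv2.imwrite("pics/top0c.png",cv2.resize(a,None,fx=2.5,fy=2.5,interpolation=cv2.INTER_CUBIC))
E
```

```text
(no output)
```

View pics/top0c.png

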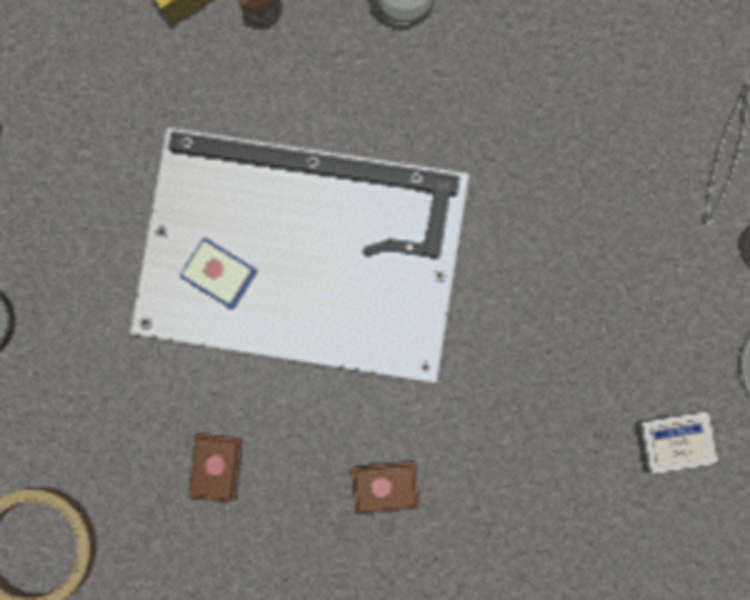

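View pics/scene0.png

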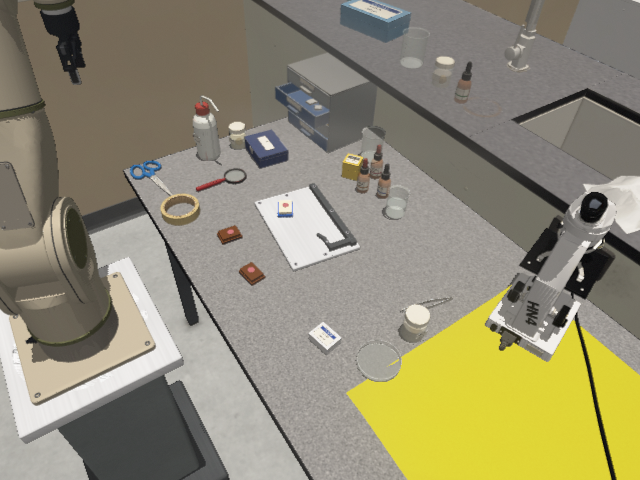

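The top crop shows the plate with its corners at about (168,128), (468,173), (437,381) and (132,333), and the pocket at the right end of the rail. The real cream/blue block is at (218,272), turned about 24° from the rail. The two brown look-alikes lie off the plate. In the scene view the surroundings are clear of the route. Next I fit the jig and block poses.

```bash
cat >> h.py <<'E'
def rot2(a): return np.array([[np.cos(a),-np.sin(a)],[np.sin(a),np.cos(a)]])
def block_pose(n,im,jig):
    """cream+pink top face at z=.026 -> xy, yaw of the long side, world (yaw within 90deg of jig y)"""
    a=im.astype(int); r,g,b=a[...,0],a[...,1],a[...,2]
    m=(((r-b>18)&(r>150))).astype(np.uint8)
    c=np.array([[-.088,-.128],[.066,-.128],[.066,.128],[-.088,.128]])@rot2(jig[2]).T+jig[:2]
    k=np.zeros_like(m); cv2.fillPoly(k,[proj(n,np.c_[c,[.01]*4]).astype(np.int32)],1); m*=k
    m=cv2.morphologyEx(m,cv2.MORPH_CLOSE,np.ones((5,5)))
    nn,l,s,_=cv2.connectedComponentsWithStats(m); i=1+np.argmax(s[1:,4]) 
    v,u=np.nonzero(l==i)
    P=np.array([ray_z(n,(x,y),.026)[:2] for x,y in zip(u,v)])*1000
    (cx,cy),(w,h),ang=cv2.minAreaRect(P.astype(np.float32))
    C=np.cov((P-P.mean(0)).T); ev,V=np.linalg.eigh(C); d=V[:,1]; yaw=np.arctan2(d[1],d[0])-np.pi/2
    yaw=(yaw-jig[2]+np.pi/2)%np.pi-np.pi/2+jig[2]
    xy=P.mean(0)/1000
    j=rot2(jig[2]).T@(xy-jig[:2])
    print(n,"block world",xy.round(4),"jig xy mm",(j*1000).round(1),"rel yaw",round(yaw-jig[2],3),"size",np.round((w,h),1),"rms",np.sqrt(ev*12).round(1),"px",len(u))
    return xy,yaw,j
E
python3 - <<'E'
from h import *
from scipy.optimize import least_squares
im,D=camera("top"); P=cloud("top",D)
h=np.array([P[v,u] for u,v in((280,240),(300,255),(270,265))]); print("plate",h.round(3))
g=cv2.cvtColor(im,cv2.COLOR_RGB2GRAY)
m=(g>135).astype(np.uint8); nn,l,s,_=cv2.connectedComponentsWithStats(m); i=l[255,300]
v,u=np.nonzero(l==i); hull=cv2.convexHull(np.c_[u,v].astype(np.int32))
q=cv2.approxPolyDP(hull,8,True)[:,0].astype(float); print(q)
# fit rigid rectangle to hull via corners at z=.01
W=np.array([ray_z("top",p,.01)[:2] for p in q])
if len(W)==4:
    L=np.array([[.088,.128],[.088,-.128],[-.088,-.128],[-.088,.128]])
    order=[np.argmin(np.linalg.norm(W-(W.mean(0)+l),axis=1)) for l in L]; W=W[order]
    f=lambda p:((L*p[3])@rot2(p[2]).T+p[:2]-W).ravel()
    r=least_squares(f,[*W.mean(0),0,1]); print("jig",r.x.round(4),"res mm",(r.fun*1000).round(1))
    jig=r.x[:3]; np.save("jig.npy",jig)
    for nme,pt in (("rail_face",(.066,0,.01)),("pocket",(.047,-.074,.01))):
        w=rot2(jig[2])@pt[:2]+jig[:2]; print(nme,w.round(4),[proj(n,[*w,pt[2]]).round(1) for n in("top","scene")])
    block_pose("top",im,jig)
    im2,_=camera("scene"); block_pose("scene",im2,jig)
o=manip.get_obs(); print(R.from_quat(o["ee_rot"]).as_matrix().round(3))
E
```

```text
plate [[ 0.533  0.028  0.008]
 [ 0.502 -0.014  0.013]
 [ 0.481  0.047  0.009]]
[[347. 199.]
 [334. 282.]
 [212. 263.]
 [227. 181.]]
jig [ 0.5511  0.0286 -0.1358  0.9832] res mm [ 0.5  0.3  0.1  0.4 -0.6  0.  -0.  -0.8]
rail_face [0.6165 0.0196] [array([[284.9, 199.5]]), array([[327.8, 215.2]])]
pocket [ 0.5877 -0.0511] [array([[318.9, 213.9]]), array([[334.3, 236.2]])]
top block world [0.5353 0.1009] jig xy mm [-25.5  69.5] rel yaw -1.078 size [35.9 28.1] rms [25.1 32.2] px 184
scene block world [0.5325 0.0917] jig xy mm [-27.  60.] rel yaw -0.387 size [46.  30.7] rms [30.8 49.8] px 158
[[-0.934  0.358 -0.   ]
 [ 0.358  0.934  0.   ]
 [ 0.     0.    -1.   ]]
```

The jig fit is good (residuals under 1 mm). The block sits at about jig (-27, 60) mm, turned -0.39 rad. I'll use a partly open gripper as a two-point fork with its jaws along jig y, so I align it and travel there first.

Emit:
apply_moves --pt "0 0 0 -6.6 -0.4" --pt "0 0 0 -6.6 -0.4" --pt "-0.023 -0.032 0 0 -0.4" --pt "-0.023 -0.032 0 0 -0.4" --pt "-0.023 -0.032 0 0 -0.4"

```text
clock: 1.12
position: [0.2739, 0.4834, 0.208]
ee_rot: [0.055, 0.998, 0.0, -0.002]
ft_force: [1.0, 0.0, 1.1]
grip_width: 0.696
```

Emit:
apply_moves --pt "-0.023 -0.032 0 0 -0.4" --pt "-0.023 -0.032 0 0 -0.4" --pt "-0.023 -0.032 0 0 -0.4" --pt "-0.023 -0.032 0 0 -0.4" --pt "-0.023 -0.032 0 0 -0.4"

```text
clock: 1.53
position: [0.3733, 0.3036, 0.2077]
ee_rot: [0.054, 0.999, 0.002, -0.002]
ft_force: [0.8, 0.8, -0.2]
grip_width: 0.7
```

```bash
cat >> h.py <<'E'
def st():
    o=manip.get_obs(); jig=np.load("jig.npy"); p=o["position"]; Rm=R.from_quat(o["ee_rot"]).as_matrix()
    j=rot2(jig[2]).T@(p[:2]-jig[:2]); yt=np.degrees(np.arctan2(Rm[1,1],Rm[0,1])-np.pi/2-jig[2])
    print("t",round(float(o["clock"]),2),"tcp jig mm",(j*1000).round(1),"z",round(p[2]*1000,1),"tool-y vs jig-y deg",round(yt,1),"F",np.round(o["ft_force"],1),"grip",round(float(o["grip_width"]),3))
E
python3 -c "
from h import *
st()"
```

```text
t 1.53 tcp jig mm [-213.4  248.4] z 207.7 tool-y vs jig-y deg 1.6 F [ 0.8  0.8 -0.2] grip 0.7
```

Emit:
apply_moves --pt "-0.022 -0.032 0.01 -1.6 0.4" --pt "-0.022 -0.032 0.015 0 0.4" --pt "-0.022 -0.032 0.015 0 0.4" --pt "-0.022 -0.032 0.015 0 0.4" --pt "-0.022 -0.032 0.015 0 0.4"

```text
clock: 1.95
position: [0.4717, 0.1323, 0.1417]
ee_rot: [0.039, 0.999, 0.006, 0.003]
ft_force: [0.6, -0.1, 1.1]
grip_width: 0.302
```

Emit:
apply_moves --pt "-0.015 -0.02 0.03 0 0.4" --pt "0 0 0.035 0 0.4" --pt "0 0 0 0 0.4"

```text
clock: 2.2
position: [0.4894, 0.1012, 0.0742]
ee_rot: [0.045, 0.999, 0.005, 0.005]
ft_force: [-0.6, 0.3, -1.3]
grip_width: 0.3
```

```bash
python3 -c "
from h import *
st()"
```

```text
t 2.2 tcp jig mm [-71.   63.6] z 74.2 tool-y vs jig-y deg 2.6 F [-0.6  0.3 -1.3] grip 0.3
```

Emit:
apply_moves --pt "0.01 -0.004 0 -2.6 0.4" --pt "0 0 0.035 0 0.4" --pt "0 0 0.022 0 0.4" --pt "0 0 0 0 0.4"

```text
clock: 2.53
position: [0.4812, 0.1002, 0.0204]
ee_rot: [0.022, 1.0, 0.006, 0.006]
ft_force: [-0.5, -0.9, -0.5]
grip_width: 0.3
```

```bash
python3 - <<'E'
from h import *
st(); jig=np.load("jig.npy")
im,D=camera("top"); cv2.imwrite("pics/top1c.png",cv2.resize(im[165:300,195:365,::-1],None,fx=4.5,fy=4.4,interpolation=cv2.INTER_CUBIC)); st()
a=im.astype(int); print((a[230:250:4,236:262:4]).tolist())
E
```

```text
t 2.53 tcp jig mm [-79.   61.5] z 20.4 tool-y vs jig-y deg 5.3 F [-0.5 -0.9 -0.5] grip 0.3
t 2.58 tcp jig mm [-78.2  61.9] z 22.1 tool-y vs jig-y deg 5.3 F [ 0.1 -0.5  0.8] grip 0.298
[[[207, 209, 208], [211, 218, 190], [214, 223, 194], [143, 153, 160], [198, 202, 201], [212, 216, 212], [213, 219, 216]], [[174, 182, 173], [210, 219, 190], [189, 147, 140], [202, 196, 178], [210, 215, 191], [119, 134, 171], [214, 216, 212]], [[195, 201, 177], [197, 203, 177], [183, 126, 127], [191, 146, 142], [211, 219, 197], [212, 221, 197], [103, 117, 145]], [[61, 61, 53], [157, 164, 144], [207, 215, 189], [210, 221, 196], [212, 219, 196], [202, 203, 186], [144, 152, 171]], [[57, 57, 53], [72, 70, 64], [193, 196, 179], [137, 136, 123], [207, 215, 190], [73, 94, 147], [214, 220, 218]]]
```

View pics/top1c.png

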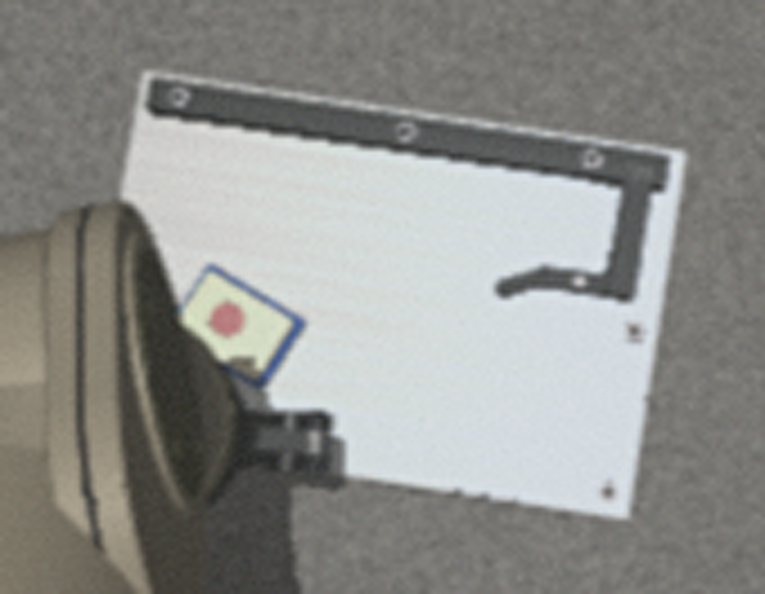

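The crop shows the gripper just short of the block, the block's near corner at (262,388), and the fork clear of it. My last turns had the wrong sign, so the tool is off by +5.3°. I correct that while lowering.

Emit:
apply_moves --pt "0.0 -0.002 0.004 5.3 0.4" --pt "0 0 0.003 0 0.4" --pt "-0.004 0 0 0 0.4"

```text
clock: 2.83
position: [0.4881, 0.1008, 0.0206]
ee_rot: [0.067, 0.998, 0.008, 0.008]
ft_force: [-0.2, 0.4, 0.1]
grip_width: 0.3
```

```bash
python3 -c "
from h import *
st()"
```

```text
t 2.83 tcp jig mm [-72.2  63. ] z 20.6 tool-y vs jig-y deg 0.1 F [-0.2  0.4  0.1] grip 0.3
```

Emit:
apply_moves --pt "0.0 -0.002 0.006 0 0.4" --pt "0 0 0.003 0 0.4" --pt "0 0 0 0 0.4"

```text
clock: 3.08
position: [0.4912, 0.1003, 0.0145]
ee_rot: [0.064, 0.998, 0.009, 0.011]
ft_force: [-1.0, 0.4, 0.1]
grip_width: 0.298
```

```bash
python3 -c "
from h import *
st()"
```

```text
t 3.08 tcp jig mm [-69.1  62.9] z 14.5 tool-y vs jig-y deg 0.5 F [-1.   0.4  0.1] grip 0.298
```

Emit:
apply_moves --pt "-0.007 -0.001 0.001 0 0.4" --pt "-0.007 0 0.001 0 0.4" --pt "-0.007 0 0.001 0 0.4" --pt "-0.007 0 0.001 0 0.4" --pt "-0.007 0 0.001 0 0.4"

```text
clock: 3.5
position: [0.5288, 0.0948, 0.0104]
ee_rot: [0.062, 0.998, 0.009, 0.011]
ft_force: [-1.5, -0.3, 0.3]
grip_width: 0.299
```

```bash
sed -i 's/m=(((r-b>18)&(r>150))).astype/m=(((r-b>7)\&(r>120))).astype/' h.py; python3 - <<'E'
from h import *
st(); jig=np.load("jig.npy")
im,D=camera("scene"); block_pose("scene",im,jig); cv2.imwrite("pics/s1c.png",cv2.resize(im[180:275,245:365,::-1],None,fx=6,fy=6,interpolation=cv2.INTER_CUBIC)); st()
E
```

```text
t 3.5 tcp jig mm [-31.1  62.6] z 10.4 tool-y vs jig-y deg 0.6 F [-1.5 -0.3  0.3] grip 0.299
scene block world [0.528  0.0797] jig xy mm [-29.8  47.5] rel yaw -0.98 size [45.5 30.5] rms [35.2 45. ] px 85
t 3.55 tcp jig mm [-29.8  62.5] z 10.4 tool-y vs jig-y deg 0.6 F [ 0.6 -0.5  0.7] grip 0.301
```

View pics/s1c.png

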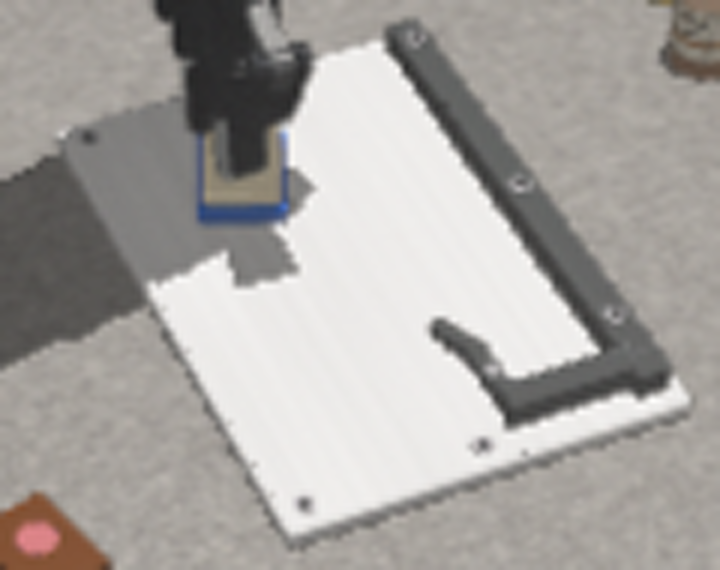

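```bash
python3 - <<'E'
from h import *
jig=np.load("jig.npy"); o=manip.get_obs(); p=o["position"]
f=lambda n,P:proj(n,P).round(1)
print("tcp px",f("scene",p),f("top",p))
c=lambda x,y,z:np.r_[rot2(jig[2])@(np.array([x,y])/1000)+jig[:2],z]
for q in [(-27,60,.026),(-31,42,.016),(-31,82,.016),(88,-128,.01),(88,128,.01),(-88,-128,.01),(-88,128,.01)]: print(q,f("scene",c(*q)),f("top",c(*q)))
im,D=camera("scene"); P=cloud("scene",D)
for u,v in((285,210),(285,213.5),(280,211),(291,205),(285,205),(287,202),(282,216),(310,215)):
    w=P[int(v),int(u)]; print((u,v),im[int(v),int(u)],w.round(3),((rot2(jig[2]).T@(w[:2]-jig[:2]))*1000).round(0))
im,D=camera("top"); cv2.imwrite("pics/top2c.png",cv2.resize(im[165:300,195:365,::-1],None,fx=4.5,fy=4.4,interpolation=cv2.INTER_CUBIC))
E
```

```text
tcp px [[283.3 210.3]] [[247.4 240.5]]
(-27, 60, 0.026) [[284.6 206. ]] [[247.6 238.6]]
(-31, 42, 0.016) [[286.  213.7]] [[256.7 242.4]]
(-31, 82, 0.016) [[279.9 204.1]] [[237.4 239.4]]
(88, -128, 0.01) [[359.9 245.9]] [[348.  198.4]]
(88, 128, 0.01) [[314.2 183.8]] [[226.  179.9]]
(-88, -128, 0.01) [[292.1 268.7]] [[334.9 283.2]]
(-88, 128, 0.01) [[252.9 201. ]] [[211.2 263.6]]
(285, 210) [142 133 115] [0.525 0.077 0.027] [-32.  45.]
(285, 213.5) [133 127 113] [0.522 0.072 0.022] [-35.  39.]
(280, 211) [143 134 116] [0.513 0.08  0.027] [-45.  46.]
(291, 205) [132 126 118] [0.549 0.088 0.025] [-10.  58.]
(285, 205) [48 48 48] [0.52  0.068 0.053] [-36.  35.]
(287, 202) [48 47 49] [0.527 0.069 0.059] [-30.  37.]
(282, 216) [ 57  74 110] [0.514 0.074 0.014] [-43.  40.]
(310, 215) [238 237 235] [0.579 0.045 0.009] [25. 20.]
```

View pics/top2c.png

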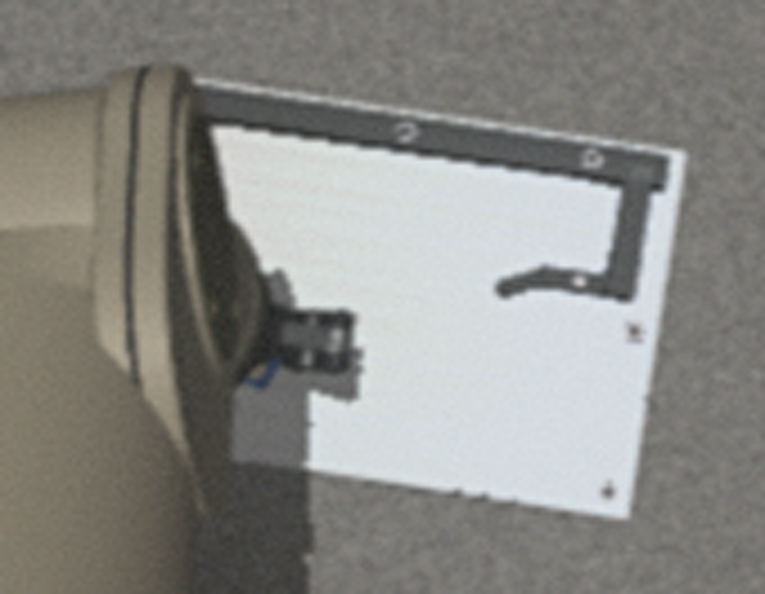

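The crop shows the block unmoved (its blue corner is still at about (262,385)), with the fingers over it rather than pushing it. I'll measure the true fingertip height from depth.

```bash
python3 - <<'E'
from h import *
jig=np.load("jig.npy"); st()
im,D=camera("scene"); P=cloud("scene",D).reshape(-1,3); I=im.reshape(-1,3).astype(int)
j=(P[:,:2]-jig[:2])@rot2(jig[2])*1000
k=(abs(j[:,0]+30)<40)&(abs(j[:,1]-60)<60)&(P[:,2]>.028)&(P[:,2]<.11)&(I.max(1)<130)
idx=np.nonzero(k)[0]; o=idx[np.argsort(P[idx,2])]
for i in o[:25]: print((i%640,i//640),j[i].round(0),round(P[i,2]*1000,1),I[i])
print("n",len(o))
v=np.arange(196,218); 
for c in (283,286,288): print(c,[(r,int(P[r*640+c,2]*1000),I[r*640+c].sum()//3) for r in v])
print(manip.get_obs()["torque"])
E
```

```text
t 3.65 tcp jig mm [-31.6  62.4] z 10.2 tool-y vs jig-y deg 0.6 F [-0.3 -0.4  0.3] grip 0.301
(np.int64(286), np.int64(209)) [-30.  43.] 30.6 [110 105  93]
(np.int64(282), np.int64(210)) [-41.  43.] 31.6 [126 122 110]
(np.int64(283), np.int64(210)) [-39.  41.] 32.3 [126 121 109]
(np.int64(278), np.int64(202)) [-39.  73.] 33.3 [65 70 83]
(np.int64(277), np.int64(201)) [-40.  77.] 33.6 [46 45 47]
(np.int64(279), np.int64(201)) [-36.  75.] 33.7 [58 56 53]
(np.int64(277), np.int64(202)) [-42.  72.] 34.9 [71 73 78]
(np.int64(282), np.int64(209)) [-41.  42.] 35.7 [102 102  98]
(np.int64(278), np.int64(201)) [-39.  73.] 36.1 [49 50 52]
(np.int64(276), np.int64(200)) [-42.  79.] 36.6 [63 62 61]
(np.int64(279), np.int64(200)) [-36.  75.] 37.5 [50 48 49]
(np.int64(282), np.int64(208)) [-41.  43.] 37.6 [96 96 95]
(np.int64(281), np.int64(208)) [-43.  44.] 37.8 [102 101  98]
(np.int64(283), np.int64(208)) [-39.  42.] 37.9 [67 67 66]
(np.int64(285), np.int64(209)) [-35.  37.] 38.0 [93 91 83]
(np.int64(283), np.int64(209)) [-40.  38.] 38.7 [82 80 77]
(np.int64(278), np.int64(200)) [-39.  74.] 38.9 
[... 2174 characters left out ...]
4(199), 86, np.int64(49)), (np.int64(200), 86, np.int64(51)), (np.int64(201), 80, np.int64(54)), (np.int64(202), 60, np.int64(58)), (np.int64(203), 54, np.int64(57)), (np.int64(204), 53, np.int64(55)), (np.int64(205), 52, np.int64(56)), (np.int64(206), 45, np.int64(57)), (np.int64(207), 41, np.int64(61)), (np.int64(208), 38, np.int64(92)), (np.int64(209), 26, np.int64(130)), (np.int64(210), 24, np.int64(131)), (np.int64(211), 25, np.int64(129)), (np.int64(212), 25, np.int64(133)), (np.int64(213), 20, np.int64(124)), (np.int64(214), 20, np.int64(86)), (np.int64(215), 17, np.int64(82)), (np.int64(216), 15, np.int64(81)), (np.int64(217), 15, np.int64(105))]
[-0.01567048  0.02046598  0.00549569]
```

Depth puts the real fingertips near z = 36 mm although the TCP reads 10 mm, so they passed over the 26 mm block. I back off and lower by force and depth instead of the TCP reading.

Emit:
apply_moves --pt "0.018 0 0 0 0.4" --pt "0.018 0 0 0 0.4" --pt "0.014 0 0 0 0.4" --pt "0 0 0.004 0 0.4" --pt "0 0 0.004 0 0.4"

```text
clock: 4.12
position: [0.476, 0.1014, 0.0011]
ee_rot: [0.062, 0.998, 0.009, 0.011]
ft_force: [0.6, -0.3, -0.1]
grip_width: 0.299
```

```bash
cat >> h.py <<'E'
def tips(im,D,n="scene",lo=.014,rad=30):
    jig=np.load("jig.npy"); o=manip.get_obs(); t=rot2(jig[2]).T@(o["position"][:2]-jig[:2])*1000
    P=cloud(n,D).reshape(-1,3); I=im.reshape(-1,3).astype(int); j=(P[:,:2]-jig[:2])@rot2(jig[2])*1000
    k=(abs(j[:,0]-t[0])<rad)&(abs(j[:,1]-t[1])<45)&(P[:,2]>lo)&(P[:,2]<.12)&(I.max(1)<75)&(np.ptp(I,axis=1)<14)
    z=np.sort(P[k,2])*1000; print("finger px",k.sum(),"lowest z",z[[2,5,10,20]].round(1),"x range",np.percentile(j[k&(P[:,2]<.06),0],[3,97]).round(0),"y",np.percentile(j[k&(P[:,2]<.06),1],[3,97]).round(0))
E
python3 - <<'E'
from h import *
st(); im,D=camera("scene"); tips(im,D)
cv2.imwrite("pics/s2c.png",cv2.resize(im[165:275,235:365,::-1],None,fx=6,fy=5.4,interpolation=cv2.INTER_CUBIC))
E
```

```text
t 4.12 tcp jig mm [-84.3  62. ] z 1.1 tool-y vs jig-y deg 0.6 F [ 0.6 -0.3 -0.1] grip 0.299
finger px 251 lowest z [26.9 28.3 31.5 36.3] x range [-97. -79.] y [32. 77.]
```

View pics/s2c.png

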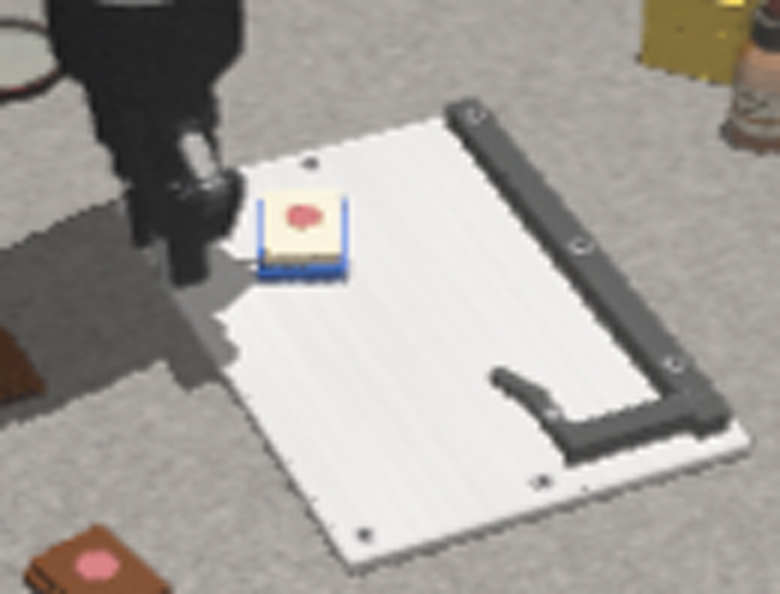

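The crop shows the block undisturbed at (303,235). The fingertip at (190,280) is still clearly above the plate, and the depth check gives a tip about 27 mm above the TCP reading. I continue down carefully, watching the force.

Emit:
apply_moves --pt "-0.009 0 0.005 0 0.4" --pt "0 0 0.005 0 0.4" --pt "0 0 0.002 0 0.4"

```text
clock: 4.42
position: [0.4861, 0.1005, -0.0114]
ee_rot: [0.063, 0.998, 0.009, 0.01]
ft_force: [-23.0, -2.3, 53.7]
grip_width: 0.299
```

```bash
python3 - <<'E'
from h import *
st(); im,D=camera("scene"); tips(im,D); st()
E
```

```text
t 4.42 tcp jig mm [-74.1  62.4] z -11.4 tool-y vs jig-y deg 0.6 F [-23.   -2.3  53.7] grip 0.299
finger px 301 lowest z [15.1 19.7 20.8 24.7] x range [-89. -70.] y [32. 78.]
t 4.47 tcp jig mm [-74.3  62.4] z -11.0 tool-y vs jig-y deg 0.6 F [-7.1 -0.1 16.8] grip 0.299
```

Plate contact is at TCP z ≈ -11 mm, so the tip is about 21 mm above the reading at this opening. I raise to about -7 (tip 4 mm above the plate) and push.

Emit:
apply_moves --pt "0 0 -0.004 0 0.4" --pt "0 0 0 0 0.4"

```text
clock: 4.63
position: [0.486, 0.1002, -0.0071]
ee_rot: [0.063, 0.998, 0.009, 0.009]
ft_force: [0.9, -0.1, -0.5]
grip_width: 0.298
```

```bash
python3 -c "
from h import *
st()"
```

```text
t 4.63 tcp jig mm [-74.2  62.1] z -7.1 tool-y vs jig-y deg 0.6 F [ 0.9 -0.1 -0.5] grip 0.298
```

Emit:
apply_moves --pt "-0.008 0 0 0 0.4" --pt "-0.008 0 0 0 0.4" --pt "-0.008 0 0 0 0.4" --pt "-0.008 0 0 0 0.4" --pt "-0.006 0 0 0 0.4"

```text
clock: 5.05
position: [0.5266, 0.0948, -0.0077]
ee_rot: [0.063, 0.998, 0.009, 0.009]
ft_force: [-0.7, 0.4, -0.4]
grip_width: 0.302
```

```bash
python3 - <<'E'
from h import *
st(); im,D=camera("scene"); block_pose("scene",im,np.load("jig.npy")); tips(im,D)
E
```

```text
t 5.05 tcp jig mm [-33.2  62.3] z -7.7 tool-y vs jig-y deg 0.6 F [-0.7  0.4 -0.4] grip 0.302
scene block world [0.5576 0.0809] jig xy mm [-0.6 52.7] rel yaw -0.783 size [48.3 23.3] rms [21.  42.7] px 75
finger px 314 lowest z [17.5 21.6 22.7 27.3] x range [-46. -29.] y [32. 76.]
```

Emit:
apply_moves --pt "-0.008 0 0 0 0.4" --pt "-0.008 0 0 0 0.4" --pt "-0.008 0 0 0 0.4" --pt "-0.006 0 0 0 0.4" --pt "-0.004 0 0 0 0.4"

```text
clock: 5.52
position: [0.5646, 0.0896, -0.0075]
ee_rot: [0.063, 0.998, 0.008, 0.009]
ft_force: [0.9, 0.3, -0.1]
grip_width: 0.301
```

```bash
python3 - <<'E'
from h import *
st(); im,D=camera("scene"); block_pose("scene",im,np.load("jig.npy")); tips(im,D)
cv2.imwrite("pics/s3c.png",cv2.resize(im[165:275,235:365,::-1],None,fx=6,fy=5.4,interpolation=cv2.INTER_CUBIC))
E
```

```text
t 5.52 tcp jig mm [ 5.1 62.3] z -7.5 tool-y vs jig-y deg 0.6 F [ 0.9  0.3 -0.1] grip 0.301
scene block world [0.5946 0.0745] jig xy mm [36.9 51.4] rel yaw -0.918 size [45.2 22.5] rms [20.3 40.6] px 68
finger px 318 lowest z [17.7 21.5 23.7 28.6] x range [-8.  8.] y [33. 79.]
```

View pics/s3c.png

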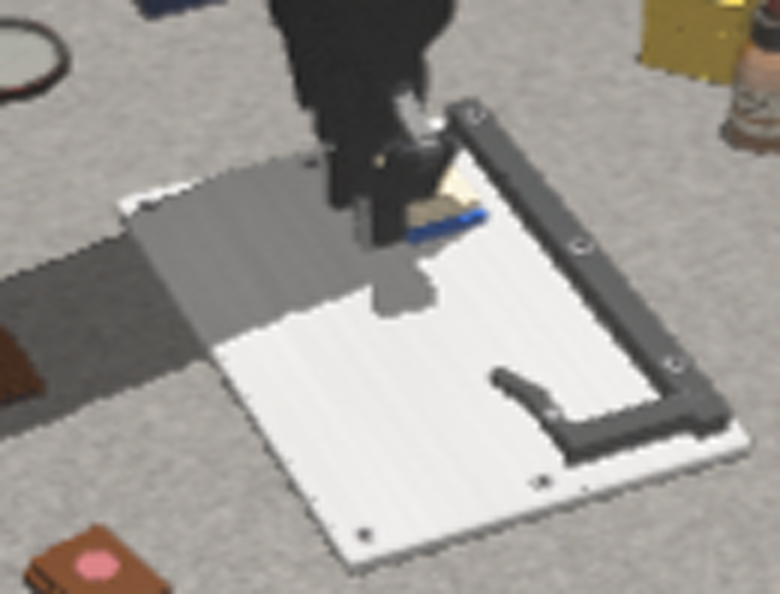

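The crop shows the block squared up in front of the fork (blue end edge from (408,240) to (487,213)), with a gap of roughly 15–18 mm left to the rail. I push on gently until the rail takes force.

Emit:
apply_moves --pt "-0.006 0 0 0 0.4" --pt "-0.005 0 0 0 0.4" --pt "-0.004 0 0 0 0.4"

```text
clock: 5.82
position: [0.5792, 0.0879, -0.0076]
ee_rot: [0.063, 0.998, 0.009, 0.007]
ft_force: [-20.2, 3.6, 9.0]
grip_width: 0.303
```

Emit:
apply_moves --pt "-0.003 0 0 0 0.4" --pt "-0.002 0 0 0 0.4"

```text
clock: 5.98
position: [0.5784, 0.0881, -0.0095]
ee_rot: [0.062, 0.998, 0.008, 0.0]
ft_force: [-5.9, 0.2, 2.8]
grip_width: 0.301
```

```bash
python3 -c "
from h import *
st()"
```

```text
t 5.98 tcp jig mm [18.9 62.6] z -9.5 tool-y vs jig-y deg 0.6 F [-5.9  0.2  2.8] grip 0.301
```

Rail contact (20 N, then 6 N). I hold briefly, then back off and check.

Emit:
apply_moves --pt "-0.001 0 -0.001 0 0.4" --pt "0 0 0 0 0.4" --pt "0.008 0 -0.003 0 0.4" --pt "0.03 0 -0.01 0 1" --pt "0.03 0 -0.03 0 1"

```text
clock: 6.4
position: [0.51, 0.0941, 0.0305]
ee_rot: [0.063, 0.998, 0.006, -0.003]
ft_force: [-0.6, 1.9, 2.0]
grip_width: 0.03
```

Emit:
apply_moves --pt "0 0.025 -0.03 0 1" --pt "0 0.035 -0.02 0 1" --pt "0 0.035 0 0 1" --pt "0 0 0 0 1"

```text
clock: 6.73
position: [0.5167, 0.1896, 0.0887]
ee_rot: [0.066, 0.998, 0.008, -0.001]
ft_force: [-0.5, 0.3, -0.5]
grip_width: -0.0
```

```bash
python3 - <<'E'
from h import *
st(); jig=np.load("jig.npy")
im,D=camera("scene"); block_pose("scene",im,jig)
im2,_=camera("top"); block_pose("top",im2,jig); st()
a=cv2.resize(im[165:275,235:365,::-1],None,fx=6,fy=5,interpolation=cv2.INTER_CUBIC); cv2.imwrite("pics/s4c.png",a)
E
```

```text
t 6.73 tcp jig mm [-55.9 154.8] z 88.7 tool-y vs jig-y deg 0.3 F [-0.5  0.3 -0.5] grip -0.0
scene block world [0.5964 0.1068] jig xy mm [34.3 83.6] rel yaw 0.763 size [ 74.8 102. ] rms [59.3 99.3] px 247
top block world [0.607  0.0918] jig xy mm [46.8 70.2] rel yaw 0.025 size [44.7 31.3] rms [31.5 44.7] px 336
t 6.83 tcp jig mm [-54.7 148.8] z 87.9 tool-y vs jig-y deg -0.0 F [ 0.2 -0.8  0.4] grip 0.001
```

View pics/s4c.png

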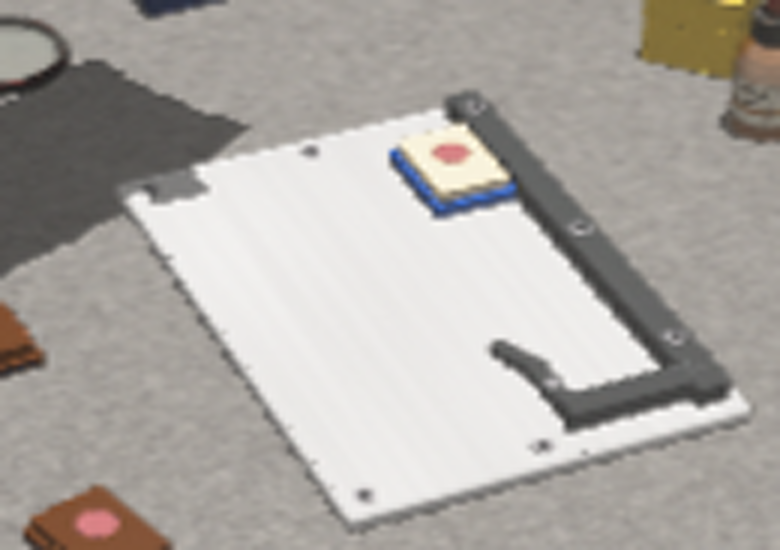

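The crop shows the block flush along the rail at (455,165), and the top view gives jig (46.8, 70.2) mm with yaw 0.025, so milestone 1 is met. Next I move the shut fingers behind the block's +y end.

Emit:
apply_moves --pt "-0.03 -0.005 0 0 1" --pt "-0.03 -0.005 0 0 1" --pt "-0.03 -0.005 0.01 0 1" --pt "-0.012 -0.005 0.025 0 1" --pt "0 0 0 0 1"

```text
clock: 7.25
position: [0.6175, 0.1435, 0.0506]
ee_rot: [0.068, 0.998, 0.006, -0.001]
ft_force: [-1.0, -0.5, -1.6]
grip_width: 0.003
```

```bash
python3 - <<'E'
from h import *
st(); im,D=camera("scene"); tips(im,D,lo=.027)
E
```

```text
t 7.25 tcp jig mm [ 50.2 122.8] z 50.6 tool-y vs jig-y deg -0.1 F [-1.  -0.5 -1.6] grip 0.003Traceback (most recent call last):
  File "<stdin>", line 2, in <module>
  File "h.py", line 41, in tips
    z=np.sort(P[k,2])*1000; print("finger px",k.sum(),"lowest z",z[[2,5,10,20]].round(1),"x range",np.percentile(j[k&(P[:,2]<.06),0],[3,97]).round(0),"y",np.percentile(j[k&(P[:,2]<.06),1],[3,97]).round(0))
                                                                                                   ~~~~~~~~~~~~~^^^^^^^^^^^^^^^^^^^^^^^^^^^^
    return _quantile_unchecked(
        a, q, axis, out, overwrite_input, method, keepdims, weights)
    return _ureduce(a,
                    func=_quantile_ureduce_func,
    ...<5 lines>...
                    overwrite_input=overwrite_input,
                    method=method)
    r = func(a, **kwargs)
    result = _quantile(arr,
                       quantiles=q,
    ...<2 lines>...
                       out=out,
                       weights=wgt)
    slices_having_nans = np.isnan(arr[-1, ...])
                                  ~~~^^^^^^^^^
IndexError: index -1 is out of bounds for axis 0 with size 0
```

Emit:
apply_moves --pt "0.002 0 0.025 0 1" --pt "0 0.002 0 0 1"

```text
clock: 7.47
position: [0.6162, 0.1444, 0.0291]
ee_rot: [0.07, 0.998, 0.006, 0.0]
ft_force: [-1.9, -0.8, -1.2]
grip_width: 0.0
```

```bash
python3 - <<'E'
from h import *
st(); im,D=camera("scene"); tips(im,D,lo=.027)
E
```

```text
t 7.47 tcp jig mm [ 48.8 123.6] z 29.1 tool-y vs jig-y deg -0.3 F [-1.9 -0.8 -1.2] grip 0.0Traceback (most recent call last):
  File "<stdin>", line 2, in <module>
  File "h.py", line 41, in tips
    z=np.sort(P[k,2])*1000; print("finger px",k.sum(),"lowest z",z[[2,5,10,20]].round(1),"x range",np.percentile(j[k&(P[:,2]<.06),0],[3,97]).round(0),"y",np.percentile(j[k&(P[:,2]<.06),1],[3,97]).round(0))
                                                                                                   ~~~~~~~~~~~~~^^^^^^^^^^^^^^^^^^^^^^^^^^^^
    return _quantile_unchecked(
        a, q, axis, out, overwrite_input, method, keepdims, weights)
    return _ureduce(a,
                    func=_quantile_ureduce_func,
    ...<5 lines>...
                    overwrite_input=overwrite_input,
                    method=method)
    r = func(a, **kwargs)
    result = _quantile(arr,
                       quantiles=q,
    ...<2 lines>...
                       out=out,
                       weights=wgt)
    slices_having_nans = np.isnan(arr[-1, ...])
                                  ~~~^^^^^^^^^
IndexError: index -1 is out of bounds for axis 0 with size 0
```

```bash
sed -i 's/&(I.max(1)<75)&(np.ptp(I,axis=1)<14)//; s/z\[\[2,5,10,20\]\].round(1)/z[[0,2,5,10,20]].round(1)/; s/P\[:,2\]<.06/P[:,2]<.09/g' h.py; python3 - <<'E'
from h import *
im,D=camera("scene"); tips(im,D,lo=.028)
P=cloud("scene",D); q=proj("scene",manip.get_obs()["position"])[0].round().astype(int); print(q)
for r in range(q[1]-16,q[1]+8,2): print(r,[(im[r,c].tolist(),P[r,c].round(3).tolist()) for c in (q[0]-4,q[0]+2)])
E
```

```text
finger px 186 lowest z [29.1 55.4 57.9 60.5 65. ] x range [38. 61.] y [108. 127.]
[302 181]
165 [([60, 60, 61], [0.607, 0.148, 0.088]), ([45, 44, 44], [0.6, 0.109, 0.116])]
167 [([73, 74, 72], [0.606, 0.146, 0.084]), ([45, 44, 44], [0.6, 0.108, 0.111])]
169 [([74, 73, 71], [0.606, 0.146, 0.078]), ([48, 48, 47], [0.617, 0.134, 0.081])]
171 [([74, 74, 73], [0.605, 0.145, 0.072]), ([45, 45, 46], [0.618, 0.136, 0.073])]
173 [([75, 75, 75], [0.606, 0.146, 0.065]), ([48, 47, 48], [0.617, 0.134, 0.069])]
175 [([98, 97, 94], [0.646, 0.212, -0.002]), ([58, 57, 57], [0.616, 0.132, 0.064])]
177 [([110, 107, 103], [0.643, 0.206, -0.004]), ([171, 166, 161], [0.652, 0.19, 0.003])]
179 [([87, 84, 82], [0.636, 0.195, -0.0]), ([161, 157, 151], [0.651, 0.188, -0.002])]
181 [([92, 89, 87], [0.631, 0.186, 0.001]), ([110, 108, 104], [0.646, 0.179, -0.0])]
183 [([90, 89, 86], [0.627, 0.18, -0.0]), ([90, 87, 84], [0.642, 0.173, -0.001])]
185 [([91, 89, 87], [0.622, 0.172, 0.0]), ([91, 88, 86], [0.637, 0.166, -0.002])]
187 [([94, 91, 89], [0.616, 0.162, 0.003]), ([99, 97, 96], [0.633, 0.159, -0.002])]
```

Emit:
apply_moves --pt "0.004 0 0.018 0 1" --pt "0 0 0.016 0 1" --pt "0 0 0 0 1"

```text
clock: 7.82
position: [0.6184, 0.1498, 0.0067]
ee_rot: [0.069, 0.998, 0.01, 0.008]
ft_force: [-0.9, 0.0, -0.1]
grip_width: -0.001
```

```bash
python3 - <<'E'
from h import *
st(); im,D=camera("scene"); tips(im,D,lo=.0165)
E
```

```text
t 7.82 tcp jig mm [ 50.3 129.2] z 6.7 tool-y vs jig-y deg -0.1 F [-0.9  0.  -0.1] grip -0.001
finger px 349 lowest z [17.4 17.5 19.2 21.2 22.6] x range [35. 78.] y [ 85. 150.]
```

Emit:
apply_moves --pt "0.004 -0.003 0.008 0 1" --pt "0.002 -0.003 0.006 0 1" --pt "0 0 0 0 1"

```text
clock: 8.12
position: [0.6144, 0.146, -0.0019]
ee_rot: [0.068, 0.998, 0.011, 0.011]
ft_force: [-0.3, -0.8, 0.2]
grip_width: -0.0
```

```bash
python3 - <<'E'
from h import *
st(); print(manip.get_obs()["joint_pos"].round(2))
E
```

```text
t 8.12 tcp jig mm [ 46.8 124.9] z -1.9 tool-y vs jig-y deg -0.0 F [-0.3 -0.8  0.2] grip -0.0
[-0.54  0.53  0.31  1.69 -0.21  0.92  1.29]
```

Emit:
apply_moves --pt "0.001 0 0.005 0 1" --pt "0 0 0.004 0 1" --pt "0 0 0 0 1"

```text
clock: 8.37
position: [0.6141, 0.1463, -0.0102]
ee_rot: [0.069, 0.998, 0.012, 0.012]
ft_force: [0.1, 0.1, 0.7]
grip_width: -0.003
```

```bash
python3 - <<'E'
from h import *
st(); im,D=camera("scene"); tips(im,D,rad=18,lo=.012)
cv2.imwrite("pics/s5c.png",cv2.resize(im[150:220,270:360,::-1],None,fx=8,fy=8,interpolation=cv2.INTER_CUBIC))
E
```

```text
t 8.37 tcp jig mm [ 46.5 125.1] z -10.2 tool-y vs jig-y deg -0.1 F [0.1 0.1 0.7] grip -0.003
finger px 338 lowest z [12.  12.1 12.5 13.  17.3] x range [30. 59.] y [ 83. 160.]
```

View pics/s5c.png

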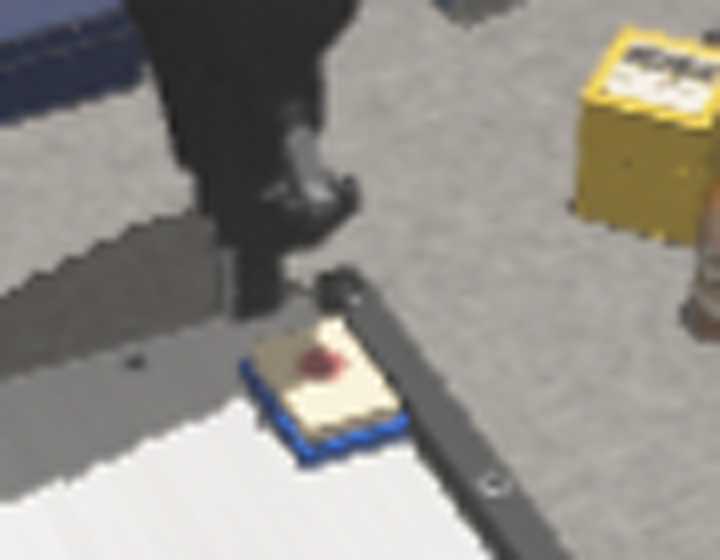

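The crop shows the shut fingers (bottom at (258,318)) behind the block's rear end (edge (245,360) to (335,312)) and clear of the rail. I check where the tip lies across the block.

```bash
python3 - <<'E'
from h import *
jig=np.load("jig.npy")
for q in ((236,318),(262,316),(284,306)):
    for z in (.012,.02): print(q,z,(rot2(jig[2]).T@(ray_z("scene",(270+q[0]/8,150+q[1]/8),z)[:2]-jig[:2])*1000).round(0))
E
```

```text
(236, 318) 0.012 [ 40. 119.]
(236, 318) 0.02 [ 36. 110.]
(262, 316) 0.012 [ 49. 116.]
(262, 316) 0.02 [ 45. 107.]
(284, 306) 0.012 [ 58. 118.]
(284, 306) 0.02 [ 54. 109.]
```

Emit:
apply_moves --pt "0.003 0 0.003 0 1" --pt "0 -0.006 0 0 1" --pt "0 -0.006 0 0 1" --pt "0 -0.006 0 0 1"

```text
clock: 8.75
position: [0.6128, 0.1301, -0.0101]
ee_rot: [0.068, 0.997, 0.013, 0.016]
ft_force: [0.3, 0.3, 0.4]
grip_width: 0.001
```

```bash
python3 - <<'E'
from h import *
st(); im,D=camera("scene"); jig=np.load("jig.npy"); im2,_=camera("top"); block_pose("top",im2,jig)
E
```

```text
t 8.75 tcp jig mm [ 47.3 109. ] z -10.1 tool-y vs jig-y deg 0.0 F [0.3 0.3 0.4] grip 0.001
top block world [0.6079 0.071 ] jig xy mm [50.5 49.7] rel yaw -1.369 size [30.9 10.2] rms [ 9.2 31. ] px 52
```

Emit:
apply_moves --pt "0.001 -0.007 0 0 1" --pt "0 -0.007 0 0 1" --pt "0 -0.007 0 0 1" --pt "0 -0.007 0 0 1" --pt "0 -0.007 0 0 1"

```text
clock: 9.27
position: [0.607, 0.0946, -0.0107]
ee_rot: [0.067, 0.997, 0.014, 0.017]
ft_force: [0.2, 2.3, 4.2]
grip_width: -0.0
```

```bash
cat >> h.py <<'E'
def blue(im,n="scene",z=.014):
    """visible blue cassette pixels -> jig x range and y range in mm (assumed height z)"""
    jig=np.load("jig.npy"); a=im.astype(int); m=(a[...,2]-a[...,0]>35)
    c=np.array([[-.08,-.12],[.07,-.12],[.07,.12],[-.08,.12]])@rot2(jig[2]).T+jig[:2]
    k=np.zeros(m.shape,np.uint8); cv2.fillPoly(k,[proj(n,np.c_[c,[.01]*4]).astype(np.int32)],1)
    v,u=np.nonzero(m&(k>0)); P=np.array([ray_z(n,(x,y),z)[:2] for x,y in zip(u,v)]); j=(P-jig[:2])@rot2(jig[2])*1000
    f=j[j[:,1]<np.percentile(j[:,1],3)+4]; s=np.polyfit(f[:,0],f[:,1],1) if len(f)>4 else None
    print("blue n",len(j),"x",np.percentile(j[:,0],[3,97]).round(1),"y",np.percentile(j[:,1],[3,97]).round(1),"front slope",s)
E
python3 - <<'E'
from h import *
st(); im,D=camera("scene"); blue(im); block_pose("scene",im,np.load("jig.npy"))
E
```

```text
t 9.27 tcp jig mm [46.4 73. ] z -10.7 tool-y vs jig-y deg 0.1 F [0.2 2.3 4.2] grip -0.0
blue n 52 x [29.6 65.9] y [ 7.5 53.3] front slope [2.25789662e-04 9.21472553e+00]
scene block world [0.5986 0.0524] jig xy mm [43.8 30. ] rel yaw -0.012 size [51.4 28.9] rms [29.6 49.7] px 150
```

The block stays flush (x 29.6–65.9 mm, front edge parallel to the stop). I continue.

Emit:
apply_moves --pt "0 -0.007 -0.001 0 1" --pt "0 -0.007 0 0 1" --pt "0 -0.007 0 0 1" --pt "0 -0.007 0 0 1" --pt "0 -0.006 0 0 1"

```text
clock: 9.73
position: [0.6017, 0.0557, -0.0108]
ee_rot: [0.068, 0.997, 0.014, 0.016]
ft_force: [-0.0, 2.1, 3.5]
grip_width: 0.0
```

```bash
python3 - <<'E'
from h import *
st(); im,D=camera("scene"); blue(im); block_pose("scene",im,np.load("jig.npy"))
E
```

```text
t 9.73 tcp jig mm [46.5 33.8] z -10.8 tool-y vs jig-y deg 0.0 F [-0.   2.1  3.5] grip 0.0
blue n 55 x [29.6 65.9] y [-31.9  15.9] front slope [ 9.52074274e-03 -3.05023663e+01]
scene block world [0.5933 0.0134] jig xy mm [43.8 -9.3] rel yaw -0.063 size [51.8 28.8] rms [29.  49.3] px 156
```

Emit:
apply_moves --pt "0 -0.006 0 0 1" --pt "0 -0.006 0 0 1" --pt "0 -0.006 0 0 1" --pt "0 -0.006 0 0 1" --pt "0 -0.005 0 0 1"

```text
clock: 10.2
position: [0.5983, 0.0247, -0.0108]
ee_rot: [0.068, 0.997, 0.015, 0.017]
ft_force: [0.3, 2.4, 4.2]
grip_width: -0.002
```

```bash
python3 - <<'E'
from h import *
st(); im,D=camera("scene"); blue(im); block_pose("scene",im,np.load("jig.npy"))
E
```

```text
t 10.2 tcp jig mm [47.3  2.5] z -10.8 tool-y vs jig-y deg 0.0 F [0.3 2.4 4.2] grip -0.002
blue n 58 x [29.6 66.4] y [-63.1 -15.3] front slope [ 7.41634374e-03 -6.18296994e+01]
scene block world [ 0.5891 -0.0172] jig xy mm [ 43.8 -40.2] rel yaw -0.022 size [50.7 28.9] rms [28.9 49.4] px 164
```

Emit:
apply_moves --pt "0 -0.006 0 0 1" --pt "0 -0.006 0 0 1" --pt "0 -0.006 0 0 1" --pt "0 -0.005 0 0 1" --pt "0 -0.004 0 0 1"

```text
clock: 10.67
position: [0.5953, -0.0027, -0.0108]
ee_rot: [0.067, 0.997, 0.015, 0.018]
ft_force: [-0.5, 3.0, 5.0]
grip_width: 0.0
```

```bash
python3 - <<'E'
from h import *
st(); im,D=camera("scene"); blue(im); block_pose("scene",im,np.load("jig.npy"))
E
```

```text
t 10.67 tcp jig mm [ 48. -25.] z -10.8 tool-y vs jig-y deg 0.1 F [-0.5  3.   5. ] grip 0.0
blue n 66 x [29.9 65.3] y [-92.5 -40.5] front slope [-6.14505012e-03 -9.03887059e+01]
scene block world [ 0.5851 -0.0443] jig xy mm [ 43.6 -67.6] rel yaw -0.039 size [50.5 28.9] rms [29.4 49.2] px 171
```

About 10 mm remain, so I take slower rows until the stop takes force.

Emit:
apply_moves --pt "0 -0.003 0 0 1" --pt "0 -0.003 0 0 1" --pt "0 -0.003 0 0 1"

```text
clock: 10.97
position: [0.5943, -0.0119, -0.0108]
ee_rot: [0.067, 0.997, 0.016, 0.018]
ft_force: [-0.2, 2.6, 6.2]
grip_width: -0.0
```

Emit:
apply_moves --pt "0 -0.002 0 0 1" --pt "0 -0.002 0 0 1"

```text
clock: 11.13
position: [0.5941, -0.0137, -0.0108]
ee_rot: [0.066, 0.997, 0.017, 0.019]
ft_force: [1.4, 11.9, 3.8]
grip_width: 0.001
```

```bash
python3 - <<'E'
from h import *
st(); im,D=camera("scene"); blue(im); block_pose("scene",im,np.load("jig.npy"))
E
```

```text
t 11.13 tcp jig mm [ 48.3 -36.1] z -10.8 tool-y vs jig-y deg 0.2 F [ 1.4 11.9  3.8] grip 0.001
blue n 16 x [29.8 32.5] y [-87.8 -49.3] front slope None
scene block world [ 0.5838 -0.0554] jig xy mm [ 43.8 -78.8] rel yaw -0.035 size [49.8 28.9] rms [29.2 49.7] px 176
```

Stop contact at 12 N. One more light press, then I back straight off along +y, rise and check.

Emit:
apply_moves --pt "0 -0.002 0 0 1" --pt "0 0.006 0 0 1" --pt "0 0.012 -0.004 0 1" --pt "0 0.03 -0.02 0 1" --pt "0 0.02 -0.035 0 1"

```text
clock: 11.6
position: [0.5942, 0.0484, 0.0441]
ee_rot: [0.069, 0.997, 0.014, 0.011]
ft_force: [0.7, 1.7, -0.0]
grip_width: 0.0
```

Emit:
apply_moves --pt "0.01 0.03 -0.025 0 1" --pt "0.01 0.038 0 0 1" --pt "0.01 0.038 0 0 1" --pt "0 0 0 0 1"

```text
clock: 11.93
position: [0.5796, 0.1668, 0.0795]
ee_rot: [0.069, 0.997, 0.015, 0.015]
ft_force: [0.3, 1.0, -1.0]
grip_width: -0.002
```

```bash
python3 - <<'E'
from h import *
st(); jig=np.load("jig.npy")
im,D=camera("scene"); block_pose("scene",im,jig); im2,D2=camera("top"); block_pose("top",im2,jig)
# gaps in jig axes from the top picture along rays
P=np.vstack([cv2.resize(im2[175:265,280:370,::-1],(560,560),interpolation=cv2.INTER_CUBIC)]); cv2.imwrite("pics/t6c.png",P)
E
```

```text
t 11.93 tcp jig mm [  9.5 140.8] z 79.5 tool-y vs jig-y deg -0.1 F [ 0.3  1.  -1. ] grip -0.002
scene block world [ 0.584 -0.054] jig xy mm [ 43.8 -77.4] rel yaw -0.032 size [53.  28.9] rms [29.1 52.7] px 186
top block world [ 0.5871 -0.0501] jig xy mm [ 46.3 -73.1] rel yaw -0.057 size [42.2 31.6] rms [31.3 42. ] px 320
```

View pics/t6c.png

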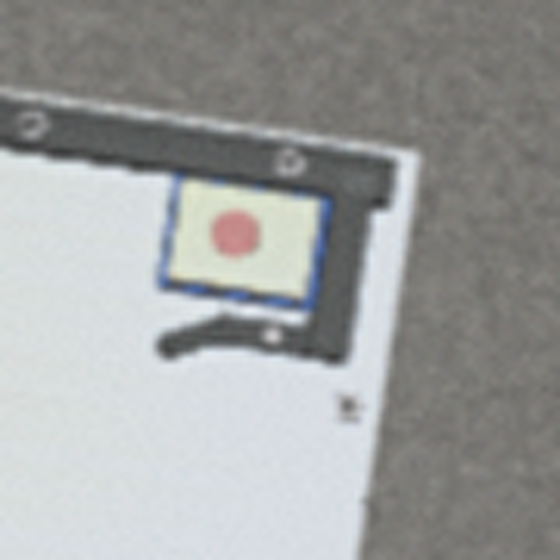

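The crop shows the block in the pocket, touching both rail and stop (block corners about (178,178), (330,197), (310,308), (162,288)). The single-frame yaw of -0.057 is noisy and close to the limit, so I measure it again from averaged frames, with the rail and stop edges in the same picture as reference.

```bash
cat > yaw.py <<'E'
from h import *
jig=np.load("jig.npy"); Rj=rot2(jig[2])
im=np.mean([camera("top")[0].astype(float) for _ in range(8)],0)
big=cv2.GaussianBlur(cv2.resize(im.astype(np.float32),None,fx=4,fy=4,interpolation=cv2.INTER_CUBIC),(0,0),2)
def samp(pts,z): # jig mm -> RGB
    w=np.c_[pts/1000@Rj.T+jig[:2],np.full(len(pts),z)]; q=((proj("top",w)+.5)*4-.5).astype(np.float32)
    return cv2.remap(big,q[:,0].reshape(-1,1),q[:,1].reshape(-1,1),cv2.INTER_LINEAR)[:,0]
def edge(along,lo,hi,axis,f,z,sgn):
    """for each 'along' value find steepest change of f across [lo,hi] on the other axis; robust line"""
    t=np.arange(lo,hi,.2); r=[]
    for a in along:
        pts=np.c_[t,np.full_like(t,a)] if axis=="x" else np.c_[np.full_like(t,a),t]
        g=np.gradient(f(samp(pts,z)))*sgn; i=np.argmax(g); r.append(t[i])
    r=np.array(r); k=abs(r-np.median(r))<2.5; p=np.polyfit(along[k],r[k],1); s=np.std(r[k]-np.polyval(p,along[k])); return p[0],np.polyval(p,along.mean()),s,k.sum()
lum=lambda c:c.sum(1)/3; yel=lambda c:c[:,0]-c[:,2]
a=np.arange(-92,-57,1.)
print("wax far side (x) ",np.round(edge(a,55,70,"x",yel,.026,-1),3))
print("wax near side (x)",np.round(edge(a,25,37,"x",yel,.026,1),3))
b=np.arange(35,60,1.)
print("wax rear (y)     ",np.round(edge(b,-56,-44,"y",yel,.026,-1),3))
print("wax front (y)    ",np.round(edge(b,-105,-90,"y",yel,.026,1),3))
print("rail face, top edge z.024 (x)",np.round(edge(np.arange(-30,100,2.),58,72,"x",lum,.024,-1),3))
print("stop face z.024 (y), blue->dark",np.round(edge(b,-108,-92,"y",lum,.024,1),3))
print("plate edges x",np.round(edge(np.arange(-110,110,3.),-96,-80,"x",lum,.01,1),3),"y-",np.round(edge(np.arange(-80,50,3.),-136,-120,"y",lum,.01,1),3))
E
python3 yaw.py
```

```text
wax far side (x)  [-1.0000e-03  6.2199e+01  3.7700e-01  2.7000e+01]
wax near side (x) [ 0.    29.486  0.221 35.   ]
wax rear (y)      [-1.0000e-03 -5.1264e+01  2.2400e-01  2.5000e+01]
wax front (y)     [-4.0000e-03 -9.6688e+01  2.1000e-01  2.5000e+01]
rail face, top edge z.024 (x) [2.0000e-03 6.3877e+01 2.9500e-01 6.5000e+01]
stop face z.024 (y), blue->dark [-5.0000e-03 -9.6904e+01  4.7600e-01  2.5000e+01]
plate edges x [-2.0000e-03 -8.7011e+01  3.8200e-01  7.4000e+01] y- [-1.00000e-03 -1.26418e+02  2.01000e-01  4.40000e+01]
```

Averaged edges: all four wax sides are parallel to the rail within 0.004 rad. The wax centre is at about jig (45.8, -74.0) and 18 mm from the measured rail face (19 mm nominal), so the block is seated. The arm is clear, so I hand in.

```bash
python3 -c "
from h import *
st(); print(workorder.hand_in())"
```

```text
t 12.43 tcp jig mm [ 12.9 129.6] z 78.6 tool-y vs jig-y deg -0.8 F [ 0.4  0.3 -0.7] grip 0.003
the job is handed in; nothing more can be done
None
```

The wax block is in the corner pocket, against the rail and the end stop, and I handed the job in at 12.4 s. `hand_in` gives no verdict.

**What I did**
- **Squaring up:** I used the partly open fingers as a two-point fork to push the block flat against the rail. It was then about 144 mm short of its seat, and the top camera put it at jig (46.8, 70.2) mm, 0.025 rad off parallel.
- **Sliding in:** I pushed its rear end along the rail with the shut fingers until the stop pushed back with about 12 N. Each check on the way showed it still against the rail. Then I backed off and raised the arm clear.

**Last checks:** In an average of 8 top pictures, the wax sides are parallel to the fitted jig within 0.004 rad and its centre is at about (45.8, -74.0) mm. The seat is at (47, -74). The wax centre is 18 mm from the measured rail face, against 19 mm nominal, so any gap is within the measuring error.

**What disagreed or went wrong**
- **Height reading:** The fingertips were about 20–27 mm higher than the reported TCP height. My first push passed over the block without moving it, so I set the height by depth and contact instead.
- **Contact force:** Finding the plate this way caused a brief 54 N peak at the wrist, with the fingertips on the plate (wrist limit 120 N).
- **Block angle:** A single picture of the seated block gave -0.057 rad, close to the 0.06 limit. The averaged measurement did not bear that out.
- **Turn sign:** One early turn had the wrong sign and was corrected before any contact.
- **Surrounding things:** I did not measure their positions again at the end. The arm worked only over the jig and nothing suggested it had touched them.

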